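# Slide a windowed plate off the inspection block, tray it and scan it in

## Task

On the dark stone block, slide the thin steel plate that has a rectangular window until about 4 cm of its length hangs over the block's near edge (the one facing the robot), then grip it, lift it clear and lay it down flat, without dropping it, in the empty steel tray; leave the solid plate where it lies. Then book it in: pick up the scanner, aim it squarely at the bar label on the sloped holder with its nose about 6 cm off, and hold it steady there for a good second. Finally stand the scanner back upright on its rubber mat, again without dropping it.

Things in the scene. Friction and masses are not known exactly. Their poses are not given: they have to be found in the camera images.
- block: Dark stone inspection block, fixed, 180 (x) x 220 (y) x 45 mm high, flat top with nothing but the two plates on it. Origin: centre of its underside, on the table. Its -x side is the near edge, facing the robot.
- block_edge (a point): Middle of the block's near top edge: 90 mm from the block's centre along its -x, at top height (45 mm). Axes as the block's: the block lies to its +x, y runs along the edge, z up.
- frame: The plate to move: steel, 110 (x) x 50 (y) x 4 mm, loose, about 0.11 kg, with a 60 x 26 mm window through its middle (rims 12 mm at its long sides, 25 mm at its ends). Origin: underside centre, the balance point; x along its length. Starts flat on the block, length within 0.15 rad of the block's x, centre 80 to 110 mm behind the near edge and about 110 mm beside the solid plate's, left or right.
- blank: The solid steel plate, same outline (110 x 50 x 4 mm) but no window, loose, on the block beside the other. To be left alone. Origin: centre of its underside.
- tray_in (a point): Centre of the inner floor of the empty shallow steel tray (fixed): outside 190 (x) x 150 (y) x 18 mm, walls 3 mm thick, floor 3 mm thick; this point is on the floor's upper face. Axes along the tray's sides, z up. (Other trays about the bench hold small parts.)
- label: The bar label, on an 80 x 110 x 5 mm sloped board on a fixed holder that stands beyond the tray. Origin: centre of the label's face, about 46 mm above the table. z is the outward normal of the face: it leans 30 degrees from vertical towards the robot's side; the label is 56 mm along x (up the slope), 86 mm along y.
- scanner: Hand scanner, loose, about 0.18 kg, standing upright on its nose. Grey nose 56 (x) x 64 (y) x 30 mm high, above it a black body 36 (x) x 44 (y) mm with a grey cap, up to 105 mm in all. Origin: centre of the nose's flat end, where the lens is; z points from the nose to the cap, so it looks along -z.
- scanner_grip (a point): Where to grip the scanner: on its axis, 82 mm from the nose end. Across its x it is 36 mm wide there.
- scanner_focus (a point): Where the scanner reads: the point 60 mm straight ahead of the lens (inside the table while it stands on its mat). It should lie at the label's centre, with the scanner's axis along the label's normal.
- mat: Square black rubber mat, 120 x 120 x 3 mm, fixed, on which the scanner stands. Origin: centre of its underside.
There are look-alikes about, which are no part of the job. Of the things like the mat, leave any that is blue; of the rest the larger one is meant.

How it is judged:
On the way, in this order (a step that is already met when the one before it is completed fails the run):
1. the windowed plate lies flat on the block with at least 25 mm of it over the near edge and its centre still on the block (x of frame in the frame of block_edge between 0 and 0.03 m and z of frame in the frame of block_edge between -0.004 and 0.004 m and angle between frame's own z axis and vertical below 0.06 rad and contact force between frame and block above 0.05 N), for 0.2 s.
2. the windowed plate is held by the fingers, lifted at least 20 mm clear of the block's top (z of frame in the frame of block_edge above 0.02 m and contact force between frame and the fingers above 1 N), for 0.1 s.
3. the windowed plate lies flat on the floor of the empty tray, let go and at rest (z of frame in the frame of tray_in between -0.004 and 0.005 m and angle between frame's own z axis and vertical below 0.06 rad and x of frame in the frame of tray_in between -0.095 and 0.095 m and y of frame in the frame of tray_in between -0.075 and 0.075 m and contact force between frame and the fingers below 0.05 N and linear speed of frame below 0.02 m/s), for 0.2 s.
4. the held scanner is aimed at the label: its focus within 25 mm of the label's centre, its axis within 0.3 rad of the label's normal, steady for 0.8 s (distance between scanner_focus and label below 0.025 m and angle between the z axis of scanner and the z axis of label, either way round below 0.3 rad and contact force between scanner and the fingers above 0.5 N and linear speed of scanner below 0.03 m/s and angular speed of scanner below 0.2 rad/s), for 0.8 s.
At the end, for the whole second after the job is handed in: The windowed plate lies flat (within 0.06 rad) on the floor of the empty tray, between its walls, and the scanner stands upright (within 0.06 rad) on its nose with its centre on the mat (60 mm either way), both released and at rest (all of step 3 and angle between scanner's own z axis and vertical below 0.06 rad and x of scanner in the frame of mat between -0.06 and 0.06 m and y of scanner in the frame of mat between -0.06 and 0.06 m and z of scanner in the frame of mat between -0.001 and 0.007 m and linear speed of scanner below 0.02 m/s and contact force between scanner and the fingers below 0.05 N); the robot touches nothing.
It fails at once if the solid plate is moved more than 15 mm (distance of blank from where it was at the start of the episode above 0.015 m).
It fails at once if the windowed plate is dropped (falls freely for about 25 mm or more) (linear speed of frame above 0.7 m/s and contact force between frame and the fingers below 0.05 N).
It fails at once if the scanner is dropped (falls freely for about 25 mm or more) (linear speed of scanner above 0.7 m/s and contact force between scanner and the fingers below 0.05 N).
It also fails if it takes over 72 s, if anything falls off the work surface, if the arm or the gripper's body presses on something with over 40 N, if the wrist force passes 120 N, or if a joint passes its speed limit or range.

## Robot

A 7-joint arm with a two-finger parallel gripper is mounted at the origin on the work surface. World frame = base frame: x ahead of the robot, y to its left, z up, the work surface at z = 0. Lengths are in m, angles in rad, forces in N, time in s.
With the tool pointing down it reaches from about 0.4 to 0.85 m from the base axis. Payload 4.4 kg.
Tool frame: the origin (TCP) lies at the centre of the arm's flange, where the gripper is bolted on; the fingertips stand 199 mm ahead of it and the grasp point (between the pads) lies 180 mm ahead of it (ctrl.grip_depth is the distance from the TCP to the grasp point, in m); z points along the fingers, y is the line along which they close (so a half turn about z gives the same grasp; the last joint's range is limited). The gripper opens to 94 mm and grips with 3 to 60 N. Pads are 16 mm wide; open, the fingers measure 119 mm over their backs; the gripper's body (75 mm by 177 mm) begins 78 mm behind the grasp point.
Start: joints at [-1.322, 0.628, 0.038, 1.517, -0.027, 0.996, -0.02], TCP at [0.201, 0.618, 0.405] pointing down, gripper open.
Joint ranges: [-3.06, 3.06], [-0.37, 2.12], [-1.25, 1.32], [0.18, 2.47], [-1.1, 4.24], [0.23, 1.98], [-2.94, 2.94]. Speed limits (rad/s): [2.57, 2.57, 3.14, 3.14, 3.14, 3.14, 3.14].

## Interface

Orientations are given as a unit quaternion [w, x, y, z].
In Python, from cell import ctrl, grab_frame, get_calibration gives the robot as it stands. The module is installed in compiled form; this text tells all that it offers.
- The arm moves only by the tool step_arm, never from a script. Its argument "moves" is a list that holds one entry, the list of rows, each a list of 7 numbers: the shift along the tool's x, y, z in mm, then the turn, a rotation vector about the tool's x, y, z in rad, then the finger opening in mm, from 0 to 94. In form: [[[tx, ty, tz, ax, ay, az, hand], ...]]. A call has 1 to 12 rows; each row shifts and turns the commanded pose from where the row before left it, along the tool's axes as they then stand; what a row does not reach is not made up. A row lasts 1/12 s, in which the tool goes at most 41.7 mm and 7.16 degrees, less where a joint would pass 70% of its speed; a pose out of reach is approached as far as the arm can. A call with a gripper value outside its range is refused whole. The fingers move at their own pace and stop on an object; "squeeze" is the grip in N (left out, the last holds). Time passes only in rows, so rows that do not move let the fingers close. It gives the time, the measured TCP pose, the force, the opening and the grip force at its end, in the units of the state.
- ctrl.sense(): the state, without advancing time (a new reading comes with each control period).
- grab_frame(name): name is "scene" or "top" or "wrist"; returns the picture (480x640x3 uint8, red, green, blue); there is no depth.
- get_calibration(name): a dict with "fx", "fy", "cx", "cy" (pixels), "R" (3x3) and "t" (3): a world point X has camera coordinates R X + t. Camera axes: x right, y down, z forward; pixel columns grow to the right and rows downward; lengths in m; the calibration is good to about 2 mm. A picture is of the moment at which its call begins: read the wrist's pose just before it. get_calibration takes no time and is no camera call; for the wrist camera it gives the pose at the moment of the call.
- ctrl.close_job(): hands the job in; it is judged then, once.
The state is a dict: "t": time; "joints": joint angles; "qvel": joint speeds; "effort": joint torques, N m; "ee_pos": TCP position; "eef_rot": TCP orientation; "ft_force": force on the tool from outside, world axes, zero at the start; "moment": the same for the moment, N m; "width": opening from 0.0 (shut) to 1.0 (fully open); "finger_force": force on a finger pad.
Only numpy, scipy, OpenCV 4.12 (cv2) and the standard library are available. Lean on these libraries where they do the work, as an engineer would, in place of code of your own. Each camera call takes 0.05 s, during which the arm holds its last target. There are 200 camera calls.

## Working session

There is one attempt and no reset: what is moved stays moved. The work goes in short steps, Python scripts to look and compute and a tool call to move; the robot and the scene stay as the last step left them, time stands still between calls to the robot, and variables do not carry over. Pictures are saved under pics/ and viewed, at most 10 in all, crops included, and the job is handed in when it is done.

Besides the shell and the picture viewer there is one more tool, called after "Emit:" by a JSON object that holds its "op" and its "data", one argument or row to a line. step_arm: Moves the arm, as the interface text tells. Its arguments: {"type":"object","properties":{"moves":{"type":"array"},"squeeze":{"type":"number"}},"required":["moves"]}

```bash
mkdir -p pics; cat > h.py <<'E'
import numpy as np, cv2
from cell import ctrl, grab_frame, get_calibration
from scipy.spatial.transform import Rotation as Ro
def snap(n,f):
    c=get_calibration(n); im=grab_frame(n); cv2.imwrite('pics/'+f,im[:,:,::-1]); np.save('pics/'+f+'.npy',im); 
    import pickle; pickle.dump(c,open('pics/'+f+'.pkl','wb')); return im,c
def load(f):
    import pickle; return np.load('pics/'+f+'.npy'),pickle.load(open('pics/'+f+'.pkl','rb'))
def ray(c,u,v,z):
    R=np.array(c['R']);t=np.array(c['t']); d=R.T@np.array([(u-c['cx'])/c['fx'],(v-c['cy'])/c['fy'],1]); o=-R.T@t
    return o+d*(z-o[2])/d[2]
def proj(c,X):
    p=np.array(c['R'])@np.array(X)+np.array(c['t']); return [c['fx']*p[0]/p[2]+c['cx'],c['fy']*p[1]/p[2]+c['cy']]
def pose():
    s=ctrl.sense(); q=np.array(s['eef_rot']); return s,np.array(s['ee_pos']),Ro.from_quat(q[[1,2,3,0]]).as_matrix()
E
python3 - <<'E'
from h import *
for n in('top','scene'):
    im,c=snap(n,n+'0.png'); R=np.array(c['R']);print(n,c['fx'],-R.T@np.array(c['t']),R[2])
s,p,R=pose();print(s['t'],p,R)
E
```

```text
top 537.5719851588685 [0.28346439 0.0244356  1.30533185] [ 0.1517541  -0.01440449 -0.98831331]
scene 517.3720801995902 [ 1.22154633 -0.32948805  0.79006683] [-0.67805753  0.31273246 -0.66515892]
0.1 [0.20112994 0.61782932 0.40385621] [[-9.50854476e-01  3.09637724e-01 -4.95597298e-04]
 [ 3.09638120e-01  9.50853152e-01 -1.58681953e-03]
 [-2.00989335e-05 -1.66229027e-03 -9.99998618e-01]]
```

View pics/top0.png

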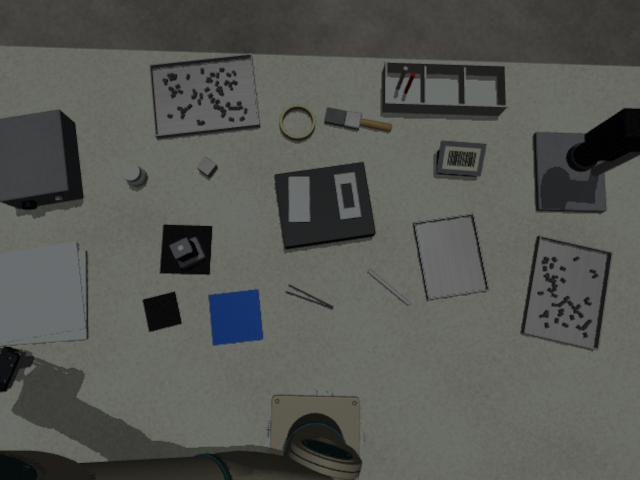

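View pics/scene0.png

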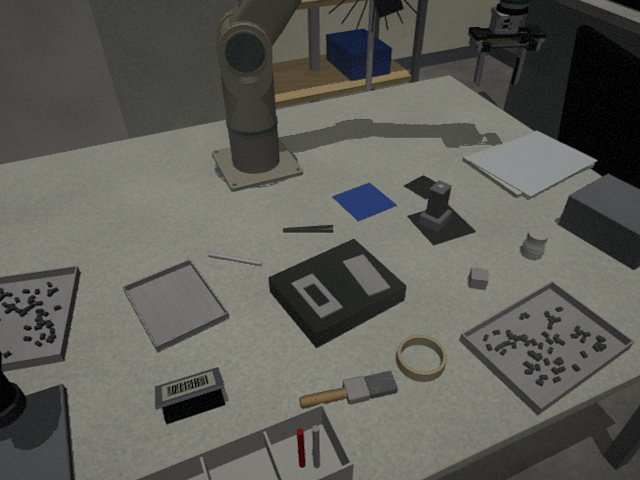

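Top view: the windowed plate is at (347,196) and the solid one at (299,199), on the block at (325,205). The empty tray is at (450,257) and the label at (461,158). Mat candidates are black large (186,249) with the scanner on it, black small (162,311) and blue (236,317). The large black one fits: not blue, the larger of the rest, and the scanner stands on it. I'll measure and confirm in one enlarged crop.

```bash
cat > m.py <<'E'
from h import *
im,c=load('top0.png')
g=cv2.cvtColor(im,cv2.COLOR_RGB2GRAY)
def rect(name,mask,seed,z,box):
    x0,y0,x1,y1=box; m=np.zeros_like(mask); m[y0:y1,x0:x1]=mask[y0:y1,x0:x1]
    cs,_=cv2.findContours(m,cv2.RETR_EXTERNAL,cv2.CHAIN_APPROX_NONE)
    k=max(cs,key=cv2.contourArea)
    P=np.array([ray(c,u,v,z)[:2] for u,v in k[:,0]])
    (a,s,ang)=cv2.minAreaRect((P*1000).astype(np.float32)); print(name,'ctr',np.round(a,1),'size',np.round(s,1),'ang',round(ang,1),'px',cv2.boundingRect(k))
    return cv2.minAreaRect(k)
lo=lambda t:(g<t).astype(np.uint8)*255
hi=lambda t:(g>t).astype(np.uint8)*255
print([(p,g[p[1],p[0]]) for p in[(347,170),(299,199),(320,200),(320,243),(450,257),(186,270),(162,311),(461,150),(420,180),(465,150)]])
rect('frame',hi(85),0,.049,(325,168,368,225))
rect('blank',hi(85),0,.049,(282,172,318,228))
rect('block',lo(62),0,.045,(265,150,385,255))
rect('mat',lo(28),0,.003,(150,215,220,280))
rect('smallmat',lo(28),0,.003,(135,285,190,340))
rect('tray',lo(70),0,.018,(400,205,500,310))
rect('label',hi(110),0,.046,(438,145,483,171))
a=cv2.resize(im[215:285,150:225],None,fx=5,fy=5,interpolation=2)
b=cv2.resize(im[155:255,265:385],None,fx=3.5,fy=3.5,interpolation=2)
d=cv2.resize(im[130:190,425:500],None,fx=5,fy=5,interpolation=2)
si,_=load('scene0.png'); e=cv2.resize(si[170:250,390:490],None,fx=3.5,fy=3.5,interpolation=2)
o=np.zeros((600,800,3),np.uint8); 
for q,(y,x) in((a[:300],(0,0)),(b[:300],(0,380)),(d[:300],(300,0)),(e,(300,380))):
    q=q[:600-y,:800-x]; o[y:y+q.shape[0],x:x+q.shape[1]]=q
cv2.imwrite('pics/crop1.png',np.clip(o[:,:,::-1]*1.6,0,255).astype(np.uint8))
E
python3 m.py
```

```text
[((347, 170), np.uint8(34)), ((299, 199), np.uint8(108)), ((320, 200), np.uint8(35)), ((320, 243), np.uint8(5)), ((450, 257), np.uint8(103)), ((186, 270), np.uint8(5)), ((162, 311), np.uint8(8)), ((461, 150), np.uint8(94)), ((420, 180), np.uint8(104)), ((465, 150), np.uint8(102))]
frame ctr [575.  -63.4] size [108.5  49.2] ang 9.4 px (334, 173, 27, 46)
blank ctr [562.8  51. ] size [107.6  47.6] ang 2.0 px (289, 177, 21, 45)
block ctr [547.7 -10. ] size [191.3 221.1] ang 10.2 px (274, 162, 102, 90)
mat ctr [440.3 322.2] size [117.5 117.5] ang 89.9 px (161, 225, 51, 49)
smallmat ctr [289.2 370.4] size [76.4 76.8] ang 15.7 px (143, 292, 38, 39)
tray ctr [ 454.2 -387.4] size [186.5  27.6] ang 17.6 px (461, 215, 27, 75)Traceback (most recent call last):
  File "m.py", line 20, in <module>
    rect('label',hi(110),0,.046,(438,145,483,171))
    ~~~~^^^^^^^^^^^^^^^^^^^^^^^^^^^^^^^^^^^^^^^^^^
  File "m.py", line 7, in rect
    k=max(cs,key=cv2.contourArea)
ValueError: max() iterable argument is empty
```

```bash
sed -i "s/^rect('label'.*/rect('board',hi(80),0,.046,(436,141,485,172)) if 0 else print(g[138:182:2,430:494:2])/" m.py
python3 - <<'E'
s=open('m.py').read()
s=s.replace("rect('tray',lo(70),0,.018,(400,205,500,310))","rect('tray',cv2.morphologyEx(lo(75),cv2.MORPH_CLOSE,np.ones((5,5))),0,.018,(408,208,493,306))")
open('m.py','w').write(s)
E
python3 m.py
```

```text
[((347, 170), np.uint8(34)), ((299, 199), np.uint8(108)), ((320, 200), np.uint8(35)), ((320, 243), np.uint8(5)), ((450, 257), np.uint8(103)), ((186, 270), np.uint8(5)), ((162, 311), np.uint8(8)), ((461, 150), np.uint8(94)), ((420, 180), np.uint8(104)), ((465, 150), np.uint8(102))]
frame ctr [575.  -63.4] size [108.5  49.2] ang 9.4 px (334, 173, 27, 46)
blank ctr [562.8  51. ] size [107.6  47.6] ang 2.0 px (289, 177, 21, 45)
block ctr [547.7 -10. ] size [191.3 221.1] ang 10.2 px (274, 162, 102, 90)
mat ctr [440.3 322.2] size [117.5 117.5] ang 89.9 px (161, 225, 51, 49)
smallmat ctr [289.2 370.4] size [76.4 76.8] ang 15.7 px (143, 292, 38, 39)
tray ctr [ 438.1 -316.9] size [189.1 153.2] ang 10.4 px (413, 215, 76, 86)
[[103 105 107 108 106 104 105 104 104 104 105 102 102 104 105 106 103 104
  103 104 103 106 105 104 103 107 107 108 105 105 105 104]
 [ 99 106 106 102 105 102  79  89  95  95  97  94  95  98 106 106 106 104
  105 106 106 107 107 106 104 106 104 105 106 102 104 104]
 [104 106 104 104 106  74  53  52  52  52  51  52  56  59  55  62  60  67
   70  79  90  93  95  94  97  97  
[... 1851 characters left out ...]
9  51  51  95 102 104  99 100 102]
 [105 105  62  49  42  44  47  48  54  56  53  52  51  52  51  52  52  52
   53  52  52  53  51  52  52  51 100 104 104 101 100 103]
 [105 103  62  57  47  39  38  32  30  22  22  19  18  30  46  48  44  42
   44  46  49  52  55  53  53  61 104 101 103 105 101 103]
 [103 107  63  65  64  65  67  62  61  62  61  61  60  60  62  62  51  45
   42  38  36  33  28  47  77  87 103 100 102 105 104 102]
 [105 106 107  78  80  80  78  79  78  67  63  62  61  59  60  62  62  62
   63  62  62  59  62  62 101 104 103 104 102 104 104 102]
 [106 105 105 106 104 102 104 105 102 105 103 102 101 103 101 101  88  78
   76  76  74  75  77  95 104 103 103 103 102 103 105 106]]
```

View pics/crop1.png

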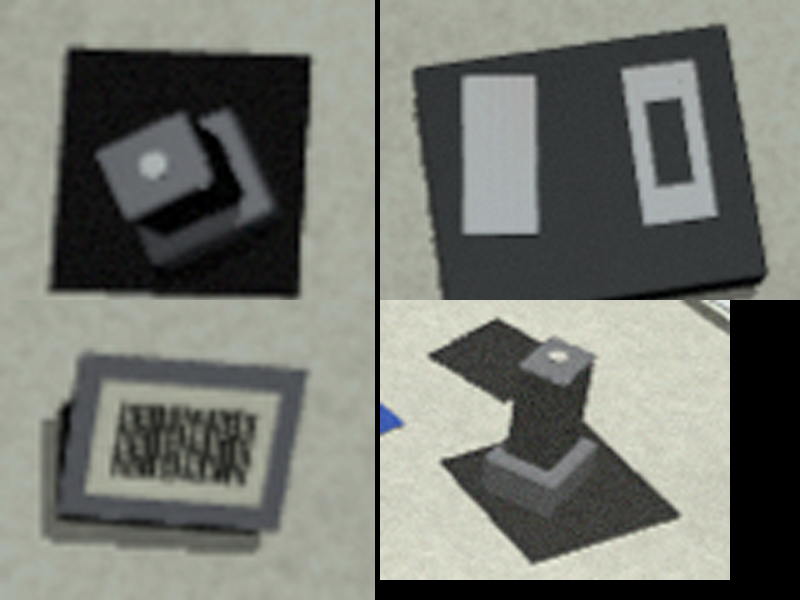

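Crop: the windowed plate is on the right of the block. The label is pale with its corners at about (445,146), (481,148), (478,172) and (442,169) px. The scanner stands on the large black mat, with its cap dot at (180,248). Next I'll get the world positions and the first move.

```bash
cat >> h.py <<'E'
def down(yaw_y):
    "tool pointing down, tool y at world angle yaw_y (deg)"
    a=np.radians(yaw_y); y=np.array([np.cos(a),np.sin(a),0]); z=np.array([0,0,-1.]); return np.column_stack([np.cross(y,z),y,z])
def delta(P,Rt,depth=.199):
    "tool-frame turn first, then shift (in turned frame) to bring tip point (depth ahead of TCP) to P"
    s,p,R=pose(); rv=Ro.from_matrix(R.T@Rt).as_rotvec(); tcp=np.array(P)-depth*Rt[:,2]
    print('t',round(s['t'],2),'tcp',p.round(4),'w',s['width'],'turn',rv.round(3),'shift mm',(Rt.T@(tcp-p)*1000).round(1))
E
python3 - <<'E'
from h import *
_,ct=load('top0.png'); _,cs=load('scene0.png')
L=[(445.4,145.6),(481,148.4),(478,171.6),(442,168.8)]
hs=.028*np.sin(np.radians(30))
P=[ray(ct,u,v,.046+h) for (u,v),h in zip(L,(hs,hs,-hs,-hs))]
C=np.mean(P,0);print('label',np.round(P,4),C, 'yaw',[np.degrees(np.arctan2(*(a-b)[[1,0]]))-90 for a,b in((P[0],P[1]),(P[3],P[2]))],'in scene px',proj(cs,C))
cap=ray(ct,180.4,248,.105);print('cap',cap,'scene px',proj(cs,cap),'dist',np.linalg.norm(cap[:2]))
for q in((152,165),(97,152),(182,111),(213,185),(134,221)): print(ray(ct,150+q[0]/5,215+q[1]/5,.105).round(4))
delta([.575,-.0634,.205],down(99.4))
E
```

```text
label [[ 0.7027 -0.2986  0.06  ]
 [ 0.6984 -0.385   0.06  ]
 [ 0.6484 -0.3856  0.032 ]
 [ 0.6527 -0.2969  0.032 ]] [ 0.67552355 -0.34151922  0.046     ] yaw [np.float64(-2.8089029739579274), np.float64(-2.7754357018911975)] in scene px [np.float64(186.20245226070136), np.float64(386.94922498734843)]
cap [0.4298566  0.31173575 0.105     ] scene px [np.float64(440.1850759262642), np.float64(188.02535391330983)] dist 0.530995171910538
[0.4299 0.3117 0.105 ]
[0.435  0.3366 0.105 ]
[0.4547 0.2999 0.105 ]
[0.4216 0.284  0.105 ]
[0.4045 0.3181 0.105 ]
t 0.1 tcp [0.2011 0.6178 0.4039] w 0.9946209636513729 turn [-0.002 -0.    -0.479] shift mm [-2.576e+02 -7.331e+02 -1.000e-01]
```

Emit:
{"op": "step_arm", "data": {
  "moves": [
    [[0, 0, 0, 0, 0, -0.12, 30], [0, 0, 0, 0, 0, -0.12, 30], [0, 0, 0, 0, 0, -0.12, 30], [0, 0, 0, 0, 0, -0.12, 30], [-12, -34, 0, 0, 0, 0, 30], [-12, -34, 0, 0, 0, 0, 30], [-12, -34, 0, 0, 0, 0, 30], [-12, -34, 0, 0, 0, 0, 30], [-12, -34, 0, 0, 0, 0, 30], [-12, -34, 0, 0, 0, 0, 30], [-12, -34, 0, 0, 0, 0, 30], [-12, -34, 0, 0, 0, 0, 30]]
  ],
  "squeeze": 20
}}

```text
t: 1.1
ee_pos: [0.3411, 0.3638, 0.4045]
eef_rot: [-0.0, -0.083, 0.997, -0.0]
ft_force: [1.7, -0.5, -0.1]
width: 0.32
finger_force: 0.0
```

Emit:
{"op": "step_arm", "data": {
  "moves": [
    [[-12, -34, 0, 0, 0, 0, 30], [-12, -34, 0, 0, 0, 0, 30], [-12, -34, 0, 0, 0, 0, 30], [-12, -34, 0, 0, 0, 0, 30], [-12, -34, 0, 0, 0, 0, 30], [-12, -34, 0, 0, 0, 0, 30], [-12, -34, 0, 0, 0, 0, 30], [-12, -34, 0, 0, 0, 0, 30], [-12, -34, 0, 0, 0, 0, 30], [-12, -34, 0, 0, 0, 0, 30], [-12, -34, 0, 0, 0, 0, 30], [0, 0, 0, 0, 0, 0, 30]]
  ]
}}

```text
t: 2.1
ee_pos: [0.5348, 0.0107, 0.4044]
eef_rot: [0.001, -0.077, 0.997, -0.002]
ft_force: [1.0, -0.5, 0.2]
width: 0.32
finger_force: 0.0
```

```bash
python3 - <<'E'
from h import *
im,c=snap('wrist','w1.png'); R=np.array(c['R']);s,p,Rt=pose();print(p,-R.T@np.array(c['t']),R[2],s['width'])
_,ct=load('top0.png')
delta([.575,-.0634,.205],down(99.4))
E
```

```text
[0.53344216 0.0141138  0.40419653] [0.46904991 0.00101473 0.38317647] [ 0.23076917  0.02915199 -0.97257172] 0.3226959298927011
t 2.15 tcp [0.5334 0.0141 0.4042] w 0.3226959298927011 turn [-0.002 -0.    -0.006] shift mm [-28.3 -83.3   0.2]
```

View pics/w1.png

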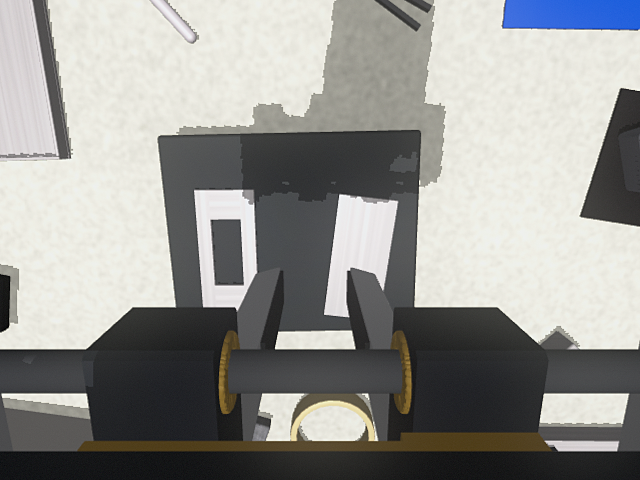

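Wrist view (image up is towards the robot): the block's near edge runs (160,136) to (418,130). The windowed plate is on the left, with its near end at (194,190)–(252,190).

```bash
python3 - <<'E'
from h import *
im,c=load('w1.png')
a,b=ray(c,160,136,.045),ray(c,418,130,.045);print('edge',a,b,np.linalg.norm(a-b),'mid',(a+b)/2,'yaw',np.degrees(np.arctan2(*(b-a)[[1,0]]))-90)
for u,v in((194,191),(252,190),(202,307),(212,220),(240,219),(243,285),(214,285)): print(ray(c,u,v,.049).round(4))
m=(a+b)/2; th=np.radians(9.9); ex=np.array([np.cos(th),np.sin(th)])
E
```

```text
edge [ 0.48418738 -0.12820869  0.045     ] [0.44692988 0.08085468 0.045     ] 0.212357275211884 mid [ 0.46555863 -0.023677    0.045     ] yaw 10.104686881430638
[ 0.5246 -0.0955  0.049 ]
[ 0.5162 -0.0473  0.049 ]
[ 0.6281 -0.0796  0.049 ]
[ 0.547  -0.0781  0.049 ]
[ 0.5424 -0.0545  0.049 ]
[ 0.6014 -0.0453  0.049 ]
[ 0.6054 -0.0708  0.049 ]
```

```bash
python3 - <<'E'
from h import *
delta([.6487,-.0497,.205],down(100))
E
```

```text
t 2.15 tcp [0.5334 0.0141 0.4042] w 0.3226959298927011 turn [-0.002 -0.    -0.017] shift mm [-102.4  -82.9    0.2]
```

Emit:
{"op": "step_arm", "data": {
  "moves": [
    [[0, 0, 0, 0, 0, -0.017, 30], [-25.6, -20.7, 0, 0, 0, 0, 30], [-25.6, -20.7, 0, 0, 0, 0, 30], [-25.6, -20.7, 0, 0, 0, 0, 30], [-25.6, -20.7, 0, 0, 0, 0, 30], [0, 0, 35, 0, 0, 0, 30], [0, 0, 35, 0, 0, 0, 30], [0, 0, 35, 0, 0, 0, 30], [0, 0, 25, 0, 0, 0, 30], [0, 0, 10, 0, 0, 0, 30], [0, 0, 0, 0, 0, 0, 30]]
  ]
}}

```text
t: 3.07
ee_pos: [0.6467, -0.0425, 0.262]
eef_rot: [-0.003, -0.092, 0.996, 0.001]
ft_force: [-0.6, -0.4, -0.3]
width: 0.322
finger_force: 0.0
```

```bash
python3 - <<'E'
from h import *
delta([.6487,-.0497,.047],down(100))
E
```

```text
t 3.07 tcp [ 0.6467 -0.0425  0.262 ] w 0.3222168549175829 turn [ 0.002 -0.005  0.011] shift mm [-0.7 -7.4 16. ]
```

Emit:
{"op": "step_arm", "data": {
  "moves": [
    [[0, 0, 0, 0, 0, 0, 30], [0, 0, 0, 0, 0, 0, 30]]
  ]
}}

```text
t: 3.23
ee_pos: [0.6489, -0.0438, 0.2667]
eef_rot: [0.002, -0.091, 0.996, -0.0]
ft_force: [0.5, -0.6, 0.8]
width: 0.319
finger_force: 0.0
```

```bash
python3 - <<'E'
from h import *
delta([.6487,-.0497,.047],down(100))
E
```

```text
t 3.23 tcp [ 0.6489 -0.0438  0.2667] w 0.3190745210668687 turn [-0.     0.003  0.009] shift mm [ 1.2 -5.7 20.7]
```

Emit:
{"op": "step_arm", "data": {
  "moves": [
    [[0, -6, 10, 0, 0, 0.009, 30], [0, 0, 8, 0, 0, 0, 30], [0, 0, 0, 0, 0, 0, 30], [0, 0, 0, 0, 0, 0, 30]]
  ]
}}

```text
t: 3.57
ee_pos: [0.6489, -0.0507, 0.2462]
eef_rot: [-0.001, -0.086, 0.996, 0.0]
ft_force: [0.9, -0.1, -0.4]
width: 0.321
finger_force: 0.0
```

```bash
python3 - <<'E'
from h import *
delta([.6487,-.0497,.047],down(100))
im,c=snap('wrist','w2.png');print(ctrl.sense()['ft_force'])
delta([.6487,-.0497,.047],down(100))
E
```

```text
t 3.57 tcp [ 0.6489 -0.0507  0.2462] w 0.32086981456517166 turn [ 0.    -0.001 -0.002] shift mm [-0.   1.   0.2]
[-0.40652762  0.46170019  0.1868159 ]
t 3.62 tcp [ 0.6491 -0.0505  0.2466] w 0.3150743512342913 turn [ 0.    -0.    -0.002] shift mm [0.2 0.9 0.6]
```

View pics/w2.png

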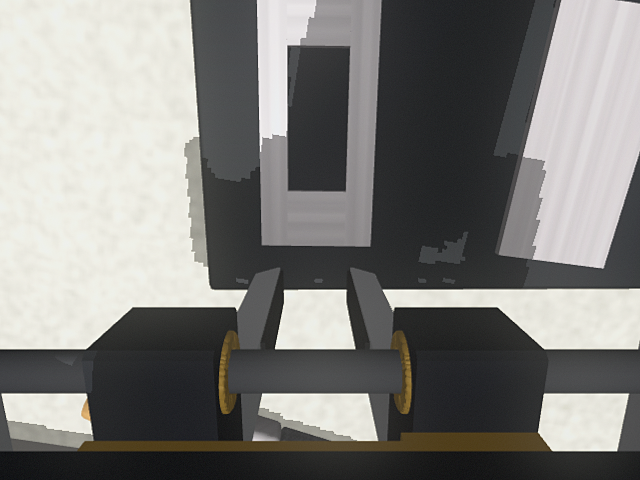

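The fingers (tips near (275,268) and (358,268)) straddle the far end of the plate (row 246, columns 262–371), centred on it. I'll push now.

Emit:
{"op": "step_arm", "data": {
  "moves": [
    [[4, 0, 0, 0, 0, 0, 30], [8, 0, 0, 0, 0, 0, 30], [8, 0, 0, 0, 0, 0, 30], [8, 0, 0, 0, 0, 0, 30], [8, 0, 0, 0, 0, 0, 30], [8, 0, 0, 0, 0, 0, 30], [8, 0, 0, 0, 0, 0, 30], [8, 0, 0, 0, 0, 0, 30], [8, 0, 0, 0, 0, 0, 30], [6, 0, 0, 0, 0, 0, 30], [4, 0, 0, 0, 0, 0, 30], [0, 0, 0, 0, 0, 0, 30]]
  ]
}}

```text
t: 4.62
ee_pos: [0.5714, -0.0641, 0.2467]
eef_rot: [-0.001, -0.086, 0.996, -0.0]
ft_force: [0.2, 0.3, -0.5]
width: 0.319
finger_force: 0.0
```

```bash
python3 - <<'E'
from h import *
print(ctrl.sense()['ft_force']);delta([.5541,-.0664,.047],down(100))
im,c=snap('top','t2.png')
a=cv2.resize(im[150:260,265:385],None,fx=5,fy=5,interpolation=2)[:, :, ::-1]
cv2.imwrite('pics/t2c.png',np.clip(a*1.6,0,255).astype(np.uint8))
E
```

```text
[ 0.22311936  0.33916385 -0.53409667]
t 4.62 tcp [ 0.5714 -0.0641  0.2467] w 0.3189858466411752 turn [ 0.    -0.001 -0.002] shift mm [17.5  0.8  0.7]
```

View pics/t2c.png

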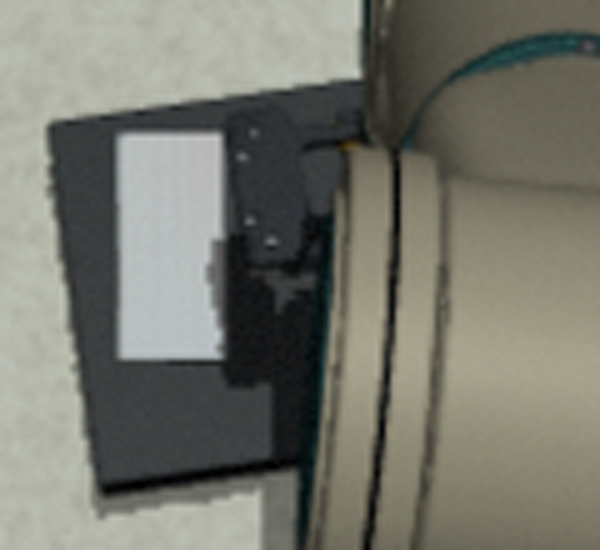

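The arm hides the plate in this top crop; the solid plate is undisturbed. I'll finish the push and use the wrist camera.

Emit:
{"op": "step_arm", "data": {
  "moves": [
    [[5, 0, 0, 0, 0, 0, 30], [5, 0, 0, 0, 0, 0, 30], [4, 0, 0, 0, 0, 0, 30], [3, 0, 0, 0, 0, 0, 30], [0, 0, 0, 0, 0, 0, 30], [0, 0, 0, 0, 0, 0, 30]]
  ]
}}

```text
t: 5.17
ee_pos: [0.5552, -0.0669, 0.2466]
eef_rot: [-0.0, -0.086, 0.996, 0.0]
ft_force: [0.2, 0.8, -0.1]
width: 0.324
finger_force: 0.0
```

Emit:
{"op": "step_arm", "data": {
  "moves": [
    [[-6, 0, 0, 0, 0, 0, 30], [0, 0, -35, 0, 0, 0, 50], [0, 0, -35, 0, 0, 0, 70], [0, 0, -30, 0, 0, 0, 85], [0, 0, 0, 0, 0, 0, 85], [0, 0, 0, 0, 0, 0, 85]]
  ]
}}

```text
t: 5.67
ee_pos: [0.5624, -0.0657, 0.3483]
eef_rot: [0.002, -0.087, 0.996, -0.0]
ft_force: [-0.0, 0.1, -0.6]
width: 0.635
finger_force: 0.0
```

```bash
python3 - <<'E'
from h import *
delta([.5541,-.0664,.047],down(100))
snap('wrist','w3.png')
E
```

```text
t 5.67 tcp [ 0.5624 -0.0657  0.3483] w 0.6351523478306405 turn [-0.001  0.004 -0.001] shift mm [  8.3   0.7 102.3]
```

View pics/w3.png

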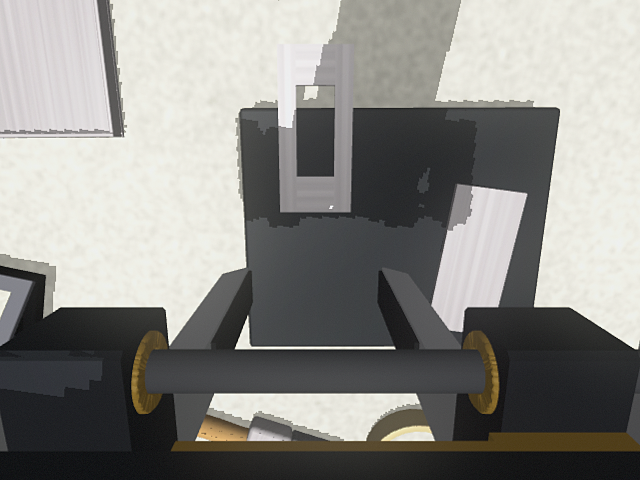

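The plate overhangs the near edge: its ends are at rows 44 and 212 and the block edge is at row 108. It lies straight. I'll measure it.

```bash
python3 - <<'E'
from h import *
_,c=load('w3.png')
K=[ray(c,u,v,.049) for u,v in((279,44),(354,43),(351,212),(279,212))]
C=np.mean(K,0);d=(K[3]+K[2]-K[0]-K[1])/2;print(np.round(K,4),C,np.linalg.norm(d),np.degrees(np.arctan2(d[1],d[0])))
a,b=ray(c,240,109,.045),ray(c,559,108,.045);e=(b-a)/np.linalg.norm(b-a);ex=np.array([e[1],-e[0]]) ;print(a,b,np.degrees(np.arctan2(ex[1],ex[0])),'behind',(C-a)[:2]@ex)
th=np.arctan2(d[1],d[0]);u=np.array([np.cos(th),np.sin(th),0])
g=C-u*.027; g[2]=.040;print(g)
delta(g,down(np.degrees(th)+90))
E
```

```text
[[ 0.4412 -0.1103  0.049 ]
 [ 0.4323 -0.0629  0.049 ]
 [ 0.5406 -0.0436  0.049 ]
 [ 0.5494 -0.0938  0.049 ]] [ 0.49086247 -0.07762683  0.049     ] 0.10971145761091099 9.391439815802883
[ 0.4848826 -0.1306374  0.045    ] [0.44734317 0.08133604 0.045     ] 10.042670032996517 behind 0.015132313656587728
[ 0.46422436 -0.08203265  0.04      ]
t 5.72 tcp [ 0.5616 -0.0656  0.3468] w 0.6787358124935938 turn [-0.     0.001  0.009] shift mm [ 98.8  -0.3 107.8]
```

Emit:
{"op": "step_arm", "data": {
  "moves": [
    [[33, 0, 0, 0, 0, 0.009, 85], [33, 0, 0, 0, 0, 0, 85], [33, 0, 0, 0, 0, 0, 85], [0, 0, 0, 0, 0, 0, 85], [0, 0, 30, 0, 0, 0, 80], [0, 0, 30, 0, 0, 0, 80], [0, 0, 25, 0, 0, 0, 80], [0, 0, 15, 0, 0, 0, 80], [0, 0, 0, 0, 0, 0, 80], [0, 0, 0, 0, 0, 0, 80]]
  ]
}}

```text
t: 6.55
ee_pos: [0.4633, -0.0821, 0.2452]
eef_rot: [-0.002, -0.082, 0.997, 0.0]
ft_force: [0.2, -0.4, 0.4]
width: 0.848
finger_force: 0.0
```

```bash
python3 - <<'E'
from h import *
delta([.4642,-.0820,.040],down(99.4))
E
```

```text
t 6.55 tcp [ 0.4633 -0.0821  0.2452] w 0.8479476131053857 turn [ 0.001 -0.004  0.   ] shift mm [-0.9 -0.1  6.2]
```

Emit:
{"op": "step_arm", "data": {
  "moves": [
    [[0, 0, 6, 0, 0, 0, 80], [0, 0, 0, 0, 0, 0, 80], [0, 0, 0, 0, 0, 0, 40], [0, 0, 0, 0, 0, 0, 40], [0, 0, 0, 0, 0, 0, 40], [0, 0, 0, 0, 0, 0, 40], [0, 0, 0, 0, 0, 0, 40], [0, 0, 0, 0, 0, 0, 40], [0, 0, 0, 0, 0, 0, 40]]
  ],
  "squeeze": 40
}}

```text
t: 7.3
ee_pos: [0.464, -0.0823, 0.2409]
eef_rot: [0.0, -0.082, 0.997, -0.0]
ft_force: [-0.2, -0.8, 3.1]
width: 0.52
finger_force: 40.0
```

Emit:
{"op": "step_arm", "data": {
  "moves": [
    [[0, 0, -3, 0, 0, 0, 40], [0, 0, -8, 0, 0, 0, 40], [0, 0, -12, 0, 0, 0, 40], [0, 0, -15, 0, 0, 0, 40], [0, 0, -15, 0, 0, 0, 40], [0, 0, -12, 0, 0, 0, 40], [0, 0, 0, 0, 0, 0, 40], [0, 0, 0, 0, 0, 0, 40]]
  ]
}}

```text
t: 7.97
ee_pos: [0.464, -0.0823, 0.3063]
eef_rot: [0.001, -0.082, 0.997, -0.0]
ft_force: [-0.8, -0.1, -1.7]
width: 0.521
finger_force: 40.0
```

```bash
python3 - <<'E'
from h import *
s=ctrl.sense();print(s['width'],s['finger_force'],s['ft_force'],s['moment'])
snap('wrist','w4.png')
# plate centre over tray centre: plate x axis along tray yaw 10.4
th=np.radians(10.4); C=np.array([.4381,-.3169]); 
im,c=load('top0.png')
g=C-.027*np.array([np.cos(th),np.sin(th)]); delta([*g,.09],down(100.4))
E
```

```text
0.5212284402820087 39.99934673309326 [-0.78967291 -0.12781038 -1.70401246] [ 0.0732862 -0.0231542  0.0427014]
t 8.02 tcp [ 0.4637 -0.0822  0.3057] w 0.5234196772147083 turn [-0.     0.    -0.017] shift mm [  94.5 -226.2   16.7]
```

View pics/w4.png

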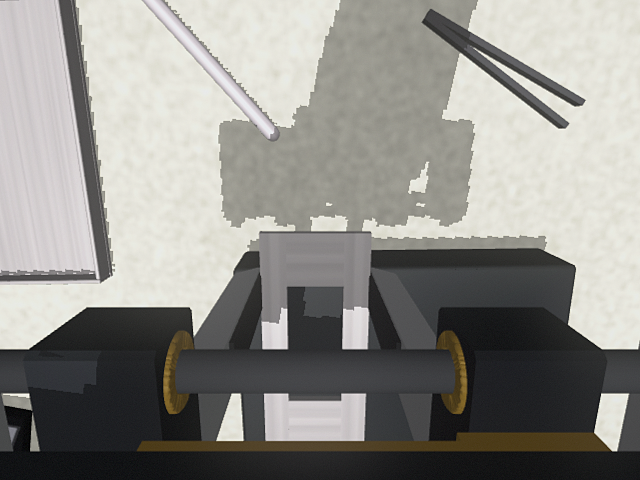

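The plate is held level between the fingers (columns 262–370) and clear of the block. I'll carry it to the tray.

Emit:
{"op": "step_arm", "data": {
  "moves": [
    [[4, -10, 0, 0, 0, -0.017, 40], [8, -19, 0, 0, 0, 0, 40], [11, -27, 0, 0, 0, 0, 40], [11, -27, 0, 0, 0, 0, 40], [12, -27, 0, 0, 0, 0, 40], [12, -28, 0, 0, 0, 0, 40], [12, -28, 0, 0, 0, 0, 40], [11, -27, 0, 0, 0, 0, 40], [8, -20, 0, 0, 0, 0, 40], [5, -12, 0, 0, 0, 0, 40], [0, 0, 0, 0, 0, 0, 40], [0, 0, 0, 0, 0, 0, 40]]
  ]
}}

```text
t: 9.02
ee_pos: [0.4116, -0.3199, 0.3049]
eef_rot: [-0.0, -0.09, 0.996, 0.001]
ft_force: [-0.3, -0.1, -1.2]
width: 0.522
finger_force: 40.0
```

```bash
python3 - <<'E'
from h import *
im,c=snap('wrist','w5.png'); print(ctrl.sense()['finger_force'])
th=np.radians(10.4); C=np.array([.4381,-.3169])
g=C-.027*np.array([np.cos(th),np.sin(th)]); delta([*g,.006],down(100.4))
a=cv2.resize(im,(480,360)); im2,_=snap('scene','s2.png'); b=cv2.resize(im2[200:400,60:300],(320,267))
o=np.zeros((360,800,3),np.uint8);o[:,:480]=a;o[:267,480:]=b;cv2.imwrite('pics/c5.png',o[:,:,::-1])
E
```

```text
39.99942183494568
t 9.07 tcp [ 0.412  -0.3189  0.3051] w 0.5216513428358301 turn [ 0.002 -0.     0.001] shift mm [  1.   -2.7 100.1]
```

View pics/c5.png

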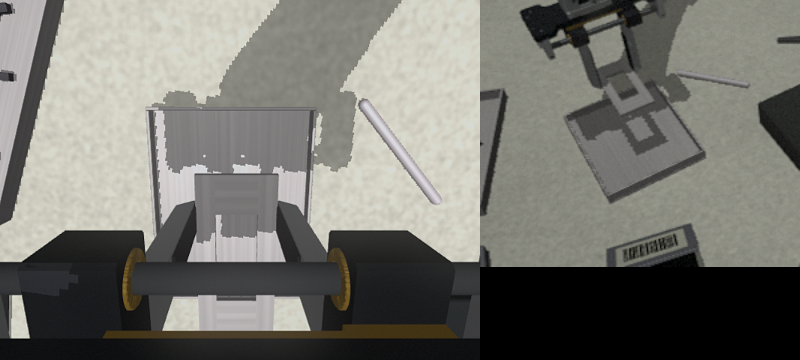

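The plate is above the tray, inside its walls and aligned with it. I'll lower it.

Emit:
{"op": "step_arm", "data": {
  "moves": [
    [[1, -2, 10, 0, 0, 0, 40], [0, 0, 20, 0, 0, 0, 40], [0, 0, 22, 0, 0, 0, 40], [0, 0, 20, 0, 0, 0, 40], [0, 0, 12, 0, 0, 0, 40], [0, 0, 8, 0, 0, 0, 40], [0, 0, 4, 0, 0, 0, 40], [0, 0, 0, 0, 0, 0, 40], [0, 0, 0, 0, 0, 0, 40], [0, 0, 3, 0, 0, 0, 40], [0, 0, 0, 0, 0, 0, 40]]
  ]
}}

```text
t: 10.03
ee_pos: [0.4113, -0.3227, 0.207]
eef_rot: [0.0, -0.09, 0.996, -0.0]
ft_force: [0.1, 0.6, -1.2]
width: 0.525
finger_force: 40.0
```

Emit:
{"op": "step_arm", "data": {
  "moves": [
    [[0, 0, 3, 0, 0, 0, 40], [0, 0, 1, 0, 0, 0, 40], [0, 0, 0, 0, 0, 0, 40]]
  ]
}}

```text
t: 10.28
ee_pos: [0.4111, -0.3226, 0.2026]
eef_rot: [-0.0, -0.09, 0.996, 0.0]
ft_force: [-0.2, -0.5, -1.1]
width: 0.524
finger_force: 40.0
```

Emit:
{"op": "step_arm", "data": {
  "moves": [
    [[0, 0, 0, 0, 0, 0, 70], [0, 0, 0, 0, 0, 0, 70], [0, 0, 0, 0, 0, 0, 70], [0, 0, 0, 0, 0, 0, 70], [0, 0, 0, 0, 0, 0, 70], [0, 0, 0, 0, 0, 0, 70], [0, 0, -20, 0, 0, 0, 70], [0, 0, -35, 0, 0, 0, 70], [0, 0, -40, 0, 0, 0, 70], [0, 0, -40, 0, 0, 0, 70], [0, 0, -20, 0, 0, 0, 70], [0, 0, 0, 0, 0, 0, 70]]
  ]
}}

```text
t: 11.28
ee_pos: [0.4123, -0.3234, 0.3624]
eef_rot: [0.004, -0.09, 0.996, -0.003]
ft_force: [1.0, -0.8, 0.7]
width: 0.743
finger_force: 0.0
```

```bash
python3 - <<'E'
from h import *
im,c=snap('wrist','w6.png'); s=ctrl.sense(); print(s['width'],s['joints'])
a=cv2.resize(im,(480,360)); im2,c2=snap('scene','s3.png'); b=cv2.resize(im2[230:430,60:300],(320,267))
o=np.zeros((360,800,3),np.uint8);o[:,:480]=a;o[:267,480:]=b;cv2.imwrite('pics/c6.png',o[:,:,::-1])
# label in scene image
delta([.4299,.3117,.190],down(26),.199)
delta([.4299,.3117,.190],down(206),.199)
E
```

```text
0.7466702182932173 [ 0.68603998  0.50758452 -0.10798392  1.91859824  0.08048059  0.71408233
  2.28266836]
t 11.38 tcp [ 0.411  -0.3226  0.3582] w 0.7467962795206189 turn [-0.     0.002  1.298] shift mm [561.8 295.  -30.8]
t 11.38 tcp [ 0.411  -0.3226  0.3582] w 0.7467962795206189 turn [-0.002 -0.    -1.844] shift mm [-561.8 -295.   -30.8]
```

View pics/c6.png

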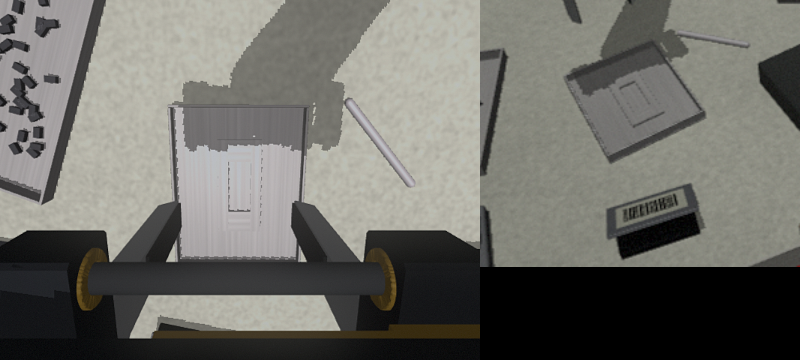

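The plate lies flat inside the tray, seen at (240,185) in the wrist crop and (640,100) in the scene crop. The scanner cap dot at (440,186) and the label centre at (188,386) in the scene view agree with my rays within about 3 mm. I'll go to the scanner.

Emit:
{"op": "step_arm", "data": {
  "moves": [
    [[0, 0, -15, 0, 0, 0.118, 80], [0, 0, -15, 0, 0, 0.118, 80], [0, 0, 0, 0, 0, 0.118, 80], [0, 0, 0, 0, 0, 0.118, 80], [0, 0, 0, 0, 0, 0.118, 80], [0, 0, 0, 0, 0, 0.118, 80], [0, 0, 0, 0, 0, 0.118, 80], [0, 0, 0, 0, 0, 0.118, 80], [0, 0, 0, 0, 0, 0.118, 80], [0, 0, 0, 0, 0, 0.118, 80], [0, 0, 0, 0, 0, 0.118, 80], [0, 0, 0, 0, 0, 0, 80]]
  ]
}}

```text
t: 12.38
ee_pos: [0.4108, -0.3221, 0.3856]
eef_rot: [-0.002, 0.531, 0.847, -0.0]
ft_force: [0.7, 0.6, -0.9]
width: 0.85
finger_force: 0.0
```

Emit:
{"op": "step_arm", "data": {
  "moves": [
    [[28, 15, 0, 0, 0, 0, 80], [28, 15, 0, 0, 0, 0, 80], [28, 15, 0, 0, 0, 0, 80], [28, 15, 0, 0, 0, 0, 80], [28, 15, 0, 0, 0, 0, 80], [28, 15, 0, 0, 0, 0, 80], [28, 15, 0, 0, 0, 0, 80], [28, 15, 0, 0, 0, 0, 80], [28, 15, 0, 0, 0, 0, 80], [28, 15, 0, 0, 0, 0, 80], [28, 15, 0, 0, 0, 0, 80], [0, 0, 0, 0, 0, 0, 80]]
  ]
}}

```text
t: 13.38
ee_pos: [0.4241, 0.0324, 0.3865]
eef_rot: [-0.002, 0.524, 0.851, 0.0]
ft_force: [0.0, 0.8, -0.0]
width: 0.853
finger_force: 0.0
```

```bash
python3 - <<'E'
from h import *
delta([.4299,.3117,.190],down(26),.199); s=ctrl.sense();print(s['joints'],s['width'])
E
```

```text
t 13.38 tcp [0.4241 0.0324 0.3865] w 0.8529864415118098 turn [-0.001 -0.003  0.013] shift mm [248.5 127.6  -2.5]
[-0.31941141  0.35026958  0.23525758  2.13472408 -0.13252638  0.67191093
  0.47303927] 0.8529864415118098
```

Emit:
{"op": "step_arm", "data": {
  "moves": [
    [[31, 16, 0, 0, 0, 0.013, 80], [31, 16, 0, 0, 0, 0, 80], [31, 16, 0, 0, 0, 0, 80], [31, 16, 0, 0, 0, 0, 80], [31, 16, 0, 0, 0, 0, 80], [31, 16, 0, 0, 0, 0, 80], [31, 16, 0, 0, 0, 0, 80], [31, 16, 0, 0, 0, 0, 80], [0, 0, 0, 0, 0, 0, 80], [0, 0, 0, 0, 0, 0, 80], [0, 0, 0, 0, 0, 0, 80]]
  ]
}}

```text
t: 14.3
ee_pos: [0.4337, 0.3044, 0.3865]
eef_rot: [-0.0, 0.535, 0.845, -0.002]
ft_force: [0.1, -0.6, -0.5]
width: 0.847
finger_force: 0.0
```

```bash
python3 - <<'E'
from h import *
delta([.4299,.3117,.190],down(26),.199); s=ctrl.sense();print(s['joints'],s['width'])
im,c=snap('wrist','w7.png'); uv=proj(c,[.4299,.3117,.105]);print('pred',uv)
g=cv2.cvtColor(im,cv2.COLOR_RGB2GRAY); u,v=map(int,uv); y0,x0=max(v-70,0),max(u-90,0); print(y0,x0); print(g[y0:v+70:6,x0:u+90:6])
E
```

```text
t 14.3 tcp [0.4337 0.3044 0.3865] w 0.8472758075938561 turn [-0.003  0.002 -0.011] shift mm [ 8.2 -0.2 -2.5]
[-0.8140687   0.48865596  0.2174118   1.87594672 -0.14085317  0.79462621
 -0.07982533] 0.8472758075938561
pred [np.float64(315.2042339250513), np.float64(231.79433422270202)]
161 225
[[139 142 146 148 145 147 139 138 144  43  44  50  50  49  44  41  44  41
   44  42  44  47  51  55  55  55  60  62  63  64]
 [142 137 144 142 145 135 137 140  84  46  42  50  40  40  39  41  39  41
   40  42  44  44  45  55  55  56  57  59  64  60]
 [133 138 145 138 140 138 140 146  45  43  43  62  59  59  59  60  61  60
   63  64  52  38  47  50  53  55  55  59  59  60]
 [141 137 144 145 137 136 140 119  46  44  91  93  94  91  95  94  94  93
   93  95  81  41  51  51  53  53  53  56  60  64]
 [141 137 135 140 141 138 137  43  42  43  93  92  95  96  96  96  96  92
   96  92  84  37  46  49  52  53  53  55  61  60]
 [141 137 145 138 143 145 153  46  44  44  90  97  33  33  32  29  32  35
   32  93  85  36  49  49  49  52  56  55  57  59]
 [141 147 145 141 147 150  42  50  45  43  87  28  34  36 
[... 1492 characters left out ...]
221 220 220 223 219 227
  111  65  66  63  66  65 224 222 219 226 223 225]
 [ 56 212 222 222 216 222 219 221 218 221 220 224 220 218 223 218 225 218
  218 220 156  65  66 175 226 222 221 225 221 160]
 [ 58 220 218 219 214 220 216 221 224 216 218 221 218 219 219 221 220 222
  223 225 224 221 212 224 223 225 219 220 221 132]
 [ 57 219 212 211 219 219 219 223 224 221 216 222 222 219 223 225 223 225
  223 220 220 221 224 222 224 223 221 221 216 122]
 [ 53 101 220 222 212 218 225 218 223 219 221 220 221 226 219 222 221 223
  224 222 224 224 226 219 218 225 226 223 219  89]
 [ 56  56 225 221 219 222 213 224 222 217 221 224 225 222 219 222 216 225
  220 224 225 219 222 223 222 225 223 225 222  50]]
```

Numeric check: the cap occupies columns 291–339 and rows 203–262. Its centre is about (315,232), right at the predicted (315,232), and it is straight between the fingers. I'll descend and grip.

Emit:
{"op": "step_arm", "data": {
  "moves": [
    [[8, 0, 0, 0, 0, -0.011, 80], [0, 0, 0, 0, 0, 0, 80], [0, 0, 30, 0, 0, 0, 80], [0, 0, 35, 0, 0, 0, 80], [0, 0, 30, 0, 0, 0, 80], [0, 0, 16, 0, 0, 0, 80], [0, 0, 10, 0, 0, 0, 80], [0, 0, 0, 0, 0, 0, 80], [0, 0, 0, 0, 0, 0, 80]]
  ]
}}

```text
t: 15.1
ee_pos: [0.4307, 0.3126, 0.267]
eef_rot: [0.0, 0.531, 0.847, 0.0]
ft_force: [0.1, -0.3, 0.2]
width: 0.849
finger_force: 0.0
```

```bash
python3 - <<'E'
from h import *
delta([.4299,.3117,.085],down(26),.18); s=ctrl.sense();print(s['ft_force'])
E
```

```text
t 15.1 tcp [0.4307 0.3126 0.267 ] w 0.8493075842578496 turn [ 0.     0.    -0.002] shift mm [-0.4 -1.1  2. ]
[ 0.06037805 -0.30986109  0.15449503]
```

Emit:
{"op": "step_arm", "data": {
  "moves": [
    [[0, -1, 2, 0, 0, 0, 80], [0, 0, 0, 0, 0, 0, 60], [0, 0, 0, 0, 0, 0, 45], [0, 0, 0, 0, 0, 0, 30], [0, 0, 0, 0, 0, 0, 25], [0, 0, 0, 0, 0, 0, 25], [0, 0, 0, 0, 0, 0, 25], [0, 0, 0, 0, 0, 0, 25], [0, 0, 0, 0, 0, 0, 25], [0, 0, 0, 0, 0, 0, 25], [0, 0, 0, 0, 0, 0, 25], [0, 0, 0, 0, 0, 0, 25]]
  ],
  "squeeze": 25
}}

```text
t: 16.1
ee_pos: [0.4295, 0.3123, 0.2647]
eef_rot: [-0.0, 0.531, 0.848, 0.0]
ft_force: [-0.1, -0.3, 1.4]
width: 0.387
finger_force: 24.9
```

Emit:
{"op": "step_arm", "data": {
  "moves": [
    [[0, 0, -5, 0, 0, 0, 25], [0, 0, -12, 0, 0, 0, 25], [0, 0, -20, 0, 0, 0, 25], [0, 0, -25, 0, 0, 0, 25], [0, 0, -25, 0, 0, 0, 25], [0, 0, -25, 0, 0, 0, 25], [0, 0, -20, 0, 0, 0, 25], [0, 0, -12, 0, 0, 0, 25], [0, 0, 0, 0, 0, 0, 25], [0, 0, 0, 0, 0, 0, 25]]
  ]
}}

```text
t: 16.93
ee_pos: [0.4293, 0.3122, 0.4089]
eef_rot: [0.0, 0.531, 0.848, 0.0]
ft_force: [-0.7, 0.4, -2.0]
width: 0.381
finger_force: 24.9
```

```bash
cat >> h.py <<'E'
psi=np.radians(-2.8); N=np.array([-.5*np.cos(psi),-.5*np.sin(psi),np.sqrt(.75)]); LAB=np.array([.6755,-.3415,.046])
def scanpose(extra=0):
    R0=down(26); a=np.cross([0,0,-1.],-N); R1=Ro.from_rotvec(a/np.linalg.norm(a)*np.radians(30)).as_matrix()@R0
    return LAB+N*(.060+.2617+extra),R1
E
python3 - <<'E'
from h import *
P,R=scanpose(.03);print(P,R); s=ctrl.sense();print(s['width'],s['finger_force'],s['ft_force'])
delta([P[0],P[1],.40],down(26),0)
print('tilt rotvec tool',Ro.from_matrix(down(26).T@R).as_rotvec())
E
```

```text
[ 0.49985994 -0.33290977  0.35058113] [[-0.37390545  0.78153138  0.49940307]
 [ 0.89564115  0.44410625 -0.02442488]
 [-0.24087684  0.43815334 -0.8660254 ]]
0.38130810598491877 24.8759151622653 [-0.65217401  0.39317683 -2.0432465 ]
t 16.93 tcp [0.4293 0.3122 0.4089] w 0.38130810598491877 turn [ 0.001 -0.    -0.002] shift mm [-610.7 -219.4    8.9]
tilt rotvec tool [-4.58833105e-01 -2.52245634e-01  3.63319635e-17]
```

Emit:
{"op": "step_arm", "data": {
  "moves": [
    [[-12, -4.4, 0, 0, 0, 0, 25], [-22, -7.8, 0, 0, 0, 0, 25], [-30, -10.8, 0, 0, 0, 0, 25], [-30, -10.8, 0, 0, 0, 0, 25], [-30, -10.8, 0, 0, 0, 0, 25], [-30, -10.8, 0, 0, 0, 0, 25], [-30, -10.8, 0, 0, 0, 0, 25], [-30, -10.8, 0, 0, 0, 0, 25], [-30, -10.8, 0, 0, 0, 0, 25], [-30, -10.8, 0, 0, 0, 0, 25], [-30, -10.8, 0, 0, 0, 0, 25], [-30, -10.8, 0, 0, 0, 0, 25]]
  ]
}}

```text
t: 17.93
ee_pos: [0.4661, -0.0431, 0.4074]
eef_rot: [-0.001, 0.531, 0.847, -0.001]
ft_force: [0.2, -0.0, -2.0]
width: 0.379
finger_force: 24.9
```

Emit:
{"op": "step_arm", "data": {
  "moves": [
    [[-30, -10.8, 0, 0, 0, 0, 25], [-30, -10.8, 0, 0, 0, 0, 25], [-30, -10.8, 0, 0, 0, 0, 25], [-30, -10.8, 0, 0, 0, 0, 25], [-30, -10.8, 0, 0, 0, 0, 25], [-30, -10.8, 0, 0, 0, 0, 25], [-30, -10.8, 0, 0, 0, 0, 25], [-30, -10.8, 0, 0, 0, 0, 25], [-22, -7.5, 0, 0, 0, 0, 25], [-12, -4, 0, 0, 0, 0, 25], [0, 0, 0, 0, 0, 0, 25], [0, 0, 0, 0, 0, 0, 25]]
  ]
}}

```text
t: 18.93
ee_pos: [0.4981, -0.3295, 0.4074]
eef_rot: [-0.002, 0.531, 0.847, 0.0]
ft_force: [-0.7, 0.6, -1.9]
width: 0.382
finger_force: 24.9
```

Emit:
{"op": "step_arm", "data": {
  "moves": [
    [[0, 0, 0, -0.092, -0.0505, 0, 25], [0, 0, 0, -0.092, -0.0505, 0, 25], [0, 0, 0, -0.092, -0.0505, 0, 25], [0, 0, 0, -0.092, -0.0505, 0, 25], [0, 0, 0, -0.091, -0.0505, 0, 25], [0, 0, 0, 0, 0, 0, 25], [0, 0, 0, 0, 0, 0, 25]]
  ]
}}

```text
t: 19.52
ee_pos: [0.4977, -0.3289, 0.4083]
eef_rot: [0.224, 0.513, 0.819, 0.127]
ft_force: [-0.2, 0.1, -0.6]
width: 0.382
finger_force: 24.9
```

```bash
python3 - <<'E'
from h import *
P,R=scanpose(.0); s=ctrl.sense();print(s['width'],s['finger_force'],s['joints'])
delta(P,R,0)
im,c=snap('top','t3.png'); i2,c2=snap('scene','s4.png')
print(proj(c,LAB))
E
```

```text
0.38224582450875183 24.87604670226574 [ 0.6886255   0.47400484 -0.10390673  1.88955979 -0.60415083  0.39544192
  1.57482547]
t 19.52 tcp [ 0.4977 -0.3289  0.4083] w 0.38224582450875183 turn [-0.002 -0.003 -0.003] shift mm [  9.5 -25.4  81.1]
[np.float64(461.58421324595554), np.float64(158.69834298484238)]
```

Emit:
{"op": "step_arm", "data": {
  "moves": [
    [[2, -5, 10, 0, 0, 0, 25], [2, -5, 16, 0, 0, 0, 25], [2, -5, 20, 0, 0, 0, 25], [2, -5, 18, 0, 0, 0, 25], [1.5, -5, 12, 0, 0, 0, 25], [0, 0, 5, 0, 0, 0, 25], [0, 0, 0, 0, 0, 0, 25], [0, 0, 0, 0, 0, 0, 25], [0, 0, 0, 0, 0, 0, 25]]
  ]
}}

```text
t: 20.37
ee_pos: [0.5171, -0.3338, 0.3257]
eef_rot: [0.226, 0.512, 0.819, 0.126]
ft_force: [-0.6, 0.3, -1.9]
width: 0.381
finger_force: 24.9
```

```bash
python3 - <<'E'
from h import *
P,R=scanpose(.0); s=ctrl.sense();print(s['width'],s['finger_force'],s['ft_force'])
delta(P,R,0)
E
```

```text
0.3810697287978375 24.87600713968277 [-0.57734418  0.31112931 -1.8898453 ]
t 20.37 tcp [ 0.5171 -0.3338  0.3257] w 0.3810697287978375 turn [-0.     0.001  0.001] shift mm [ 1.2 -2.2 -0.2]
```

Emit:
{"op": "step_arm", "data": {
  "moves": [
    [[0, -2, 0, 0, 0, 0, 25], [0, 0, 0, 0, 0, 0, 25], [0, 0, 0, 0, 0, 0, 25], [0, 0, 0, 0, 0, 0, 25], [0, 0, 0, 0, 0, 0, 25], [0, 0, 0, 0, 0, 0, 25], [0, 0, 0, 0, 0, 0, 25], [0, 0, 0, 0, 0, 0, 25], [0, 0, 0, 0, 0, 0, 25], [0, 0, 0, 0, 0, 0, 25], [0, 0, 0, 0, 0, 0, 25], [0, 0, 0, 0, 0, 0, 25]]
  ]
}}

```text
t: 21.37
ee_pos: [0.5146, -0.3354, 0.3243]
eef_rot: [0.226, 0.513, 0.819, 0.126]
ft_force: [-0.6, 0.3, -2.3]
width: 0.384
finger_force: 24.9
```

Emit:
{"op": "step_arm", "data": {
  "moves": [
    [[0, 0, 0, 0, 0, 0, 25], [0, 0, 0, 0, 0, 0, 25], [0, 0, 0, 0, 0, 0, 25], [0, 0, 0, 0, 0, 0, 25], [0, 0, 0, 0, 0, 0, 25], [0, 0, 0, 0, 0, 0, 25], [0, 0, 0, 0, 0, 0, 25], [0, 0, 0, 0, 0, 0, 25], [0, 0, 0, 0, 0, 0, 25], [0, 0, 0, 0, 0, 0, 25], [0, 0, 0, 0, 0, 0, 25], [0, 0, 0, 0, 0, 0, 25]]
  ]
}}

```text
t: 22.37
ee_pos: [0.5146, -0.3354, 0.3244]
eef_rot: [0.226, 0.513, 0.819, 0.126]
ft_force: [-0.5, -0.0, -1.6]
width: 0.382
finger_force: 24.9
```

```bash
python3 - <<'E'
from h import *
# independent label-centre check: bright label quad in scene image vs the top ray
im,c=load('scene0.png'); g=cv2.cvtColor(im,cv2.COLOR_RGB2GRAY); 
m=np.zeros_like(g); m[365:412,150:230]=(g[365:412,150:230]>85)*255
print('proj label corners in scene', [np.round(proj(c,p),0) for p in([.7027,-.2986,.06],[.6984,-.385,.06],[.6484,-.3856,.032],[.6527,-.2969,.032])])
print(g[364:412:3,152:228:4])
wim,wc=snap('wrist','w8.png'); print('wrist px label',proj(wc,LAB)); s=ctrl.sense(); print(s['ft_force'],s['finger_force'])
E
```

```text
proj label corners in scene [array([215., 386.]), array([161., 403.]), array([158., 388.]), array([210., 372.])]
[[132 126 121 124 129 132 128 126 129 130 132 130 128 128 135 127 136 137
  126]
 [126 123 125 127 127 125 126 125 133 134 128 136 129 134 131 130 101 133
  137]
 [128 129 128 123 133 133 124 128 127 133 131 133 131 123  57  62  59 140
  132]
 [127 125 126 125 126 129 129 137 128 132 133 108  63  94 118 101  55  98
  130]
 [132 127 124 130 131 132 122 132 122  76  68 115  98  91 118 116  59  54
  132]
 [129 127 123 128 127 126 119  50  83 118 103  77  46  95 119 109  59  60
  135]
 [123 124 130 129  78  62 102 109  35  60  54  57  84  25  89 115  57  60
  110]
 [126 124  54  79 120  97  41   2  73  29   5  72  95 121 117  81  60  57
  111]
 [129  55  57 112  55   0  53  22  94  39  66 117 112  75  62  60  68  61
   97]
 [121  56  58 114  61  24  83  45  91 118 105  57  58  85  61  32   0   1
   74]
 [124  58  58 114  76  61 116 118  86  59  62  82  58   4   7   8   0   3
   77]
 [128  58  58 110 117 112  64  54  67  64  57   1   6  12   2  13   0  13
   77]
 [126  59  60  98  55  62  82  61  31   8   6   0   1   0   2   0  16  14
   55]
 [127  53  56  60  77  55   4   1   1   4   9   2  16   4   4   3   5   2
    6]
 [126  58  65  60   0   1   3   0   7   0   5   5   3   3   2   6   0  59
  128]
 [124  92 130   9   1   4   3   0   8   7   1   0   7   4   1  78 138 130
  126]]
wrist px label [np.float64(316.6878046384983), np.float64(229.3294743729187)]
[-0.34171946  0.19357251 -0.5805787 ] 24.8761023581028
```

The scan pose was held for 2 s. Now I'll back off, untilt and return the scanner.

Emit:
{"op": "step_arm", "data": {
  "moves": [
    [[0, 0, -12, 0, 0, 0, 25], [0, 0, -22, 0, 0, 0, 25], [0, 0, -25, 0, 0, 0, 25], [0, 0, -22, 0, 0, 0, 25], [0, 0, -12, 0, 0, 0, 25], [0, 0, 0, 0.092, 0.0505, 0, 25], [0, 0, 0, 0.092, 0.0505, 0, 25], [0, 0, 0, 0.092, 0.0505, 0, 25], [0, 0, 0, 0.092, 0.0505, 0, 25], [0, 0, 0, 0.091, 0.0505, 0, 25], [0, 0, 0, 0, 0, 0, 25], [0, 0, 0, 0, 0, 0, 25]]
  ]
}}

```text
t: 23.42
ee_pos: [0.4691, -0.3324, 0.4047]
eef_rot: [0.001, 0.53, 0.848, 0.001]
ft_force: [-0.1, 0.3, -0.7]
width: 0.383
finger_force: 24.9
```

```bash
python3 - <<'E'
from h import *
s=ctrl.sense();print(s['width'],s['finger_force'])
delta([.4325,.3150,.41],down(26),0)
E
```

```text
0.38273615398555155 24.875966794788837
t 23.42 tcp [ 0.4691 -0.3324  0.4047] w 0.38273615398555155 turn [ 0.002  0.001 -0.   ] shift mm [597.9 250.9  -5.3]
```

Emit:
{"op": "step_arm", "data": {
  "moves": [
    [[12, 5, -5, 0, 0, 0, 25], [22, 9.2, 0, 0, 0, 0, 25], [30, 12.6, 0, 0, 0, 0, 25], [30, 12.6, 0, 0, 0, 0, 25], [30, 12.6, 0, 0, 0, 0, 25], [30, 12.6, 0, 0, 0, 0, 25], [30, 12.6, 0, 0, 0, 0, 25], [30, 12.6, 0, 0, 0, 0, 25], [30, 12.6, 0, 0, 0, 0, 25], [30, 12.6, 0, 0, 0, 0, 25], [30, 12.6, 0, 0, 0, 0, 25], [30, 12.6, 0, 0, 0, 0, 25]]
  ]
}}

```text
t: 24.42
ee_pos: [0.447, 0.0301, 0.4106]
eef_rot: [0.0, 0.531, 0.847, 0.002]
ft_force: [0.6, 0.5, -2.3]
width: 0.381
finger_force: 24.9
```

Emit:
{"op": "step_arm", "data": {
  "moves": [
    [[30, 12.6, 0, 0, 0, 0, 25], [30, 12.6, 0, 0, 0, 0, 25], [30, 12.6, 0, 0, 0, 0, 25], [30, 12.6, 0, 0, 0, 0, 25], [30, 12.6, 0, 0, 0, 0, 25], [30, 12.6, 0, 0, 0, 0, 25], [30, 12.6, 0, 0, 0, 0, 25], [30, 12.6, 0, 0, 0, 0, 25], [16, 6.7, 0, 0, 0, 0, 25], [8, 3, 0, 0, 0, 0, 25], [0, 0, 0, 0, 0, 0, 25], [0, 0, 0, 0, 0, 0, 25]]
  ]
}}

```text
t: 25.42
ee_pos: [0.4324, 0.3131, 0.4102]
eef_rot: [-0.0, 0.531, 0.847, 0.0]
ft_force: [0.8, -0.3, -1.4]
width: 0.382
finger_force: 24.9
```

```bash
python3 - <<'E'
from h import *
s=ctrl.sense();print(s['width'],s['finger_force'])
delta([.4325,.3150,.267],down(26),0)
E
```

```text
0.38168695663707625 24.875799268484116
t 25.42 tcp [0.4324 0.3131 0.4102] w 0.38168695663707625 turn [-0.    -0.    -0.003] shift mm [  1.7   1.  143.2]
```

Emit:
{"op": "step_arm", "data": {
  "moves": [
    [[1.5, 1, 12, 0, 0, 0, 25], [0, 0, 24, 0, 0, 0, 25], [0, 0, 28, 0, 0, 0, 25], [0, 0, 28, 0, 0, 0, 25], [0, 0, 24, 0, 0, 0, 25], [0, 0, 14, 0, 0, 0, 25], [0, 0, 8, 0, 0, 0, 25], [0, 0, 4, 0, 0, 0, 25], [0, 0, 1, 0, 0, 0, 25], [0, 0, 0, 0, 0, 0, 25], [0, 0, 0, 0, 0, 0, 25]]
  ]
}}

```text
t: 26.33
ee_pos: [0.4334, 0.3161, 0.268]
eef_rot: [0.0, 0.531, 0.847, 0.001]
ft_force: [0.9, 0.5, -1.0]
width: 0.387
finger_force: 24.9
```

Emit:
{"op": "step_arm", "data": {
  "moves": [
    [[0, 0, 1, 0, 0, 0, 25], [0, 0, 0.6, 0, 0, 0, 25], [0, 0, 0, 0, 0, 0, 25], [0, 0, 0, 0, 0, 0, 25]]
  ]
}}

```text
t: 26.67
ee_pos: [0.4329, 0.3163, 0.2656]
eef_rot: [0.0, 0.531, 0.848, 0.0]
ft_force: [0.2, -0.6, -1.3]
width: 0.383
finger_force: 24.9
```

Emit:
{"op": "step_arm", "data": {
  "moves": [
    [[0, 0, 0.7, 0, 0, 0, 25], [0, 0, 0, 0, 0, 0, 25], [0, 0, 0, 0, 0, 0, 25]]
  ]
}}

```text
t: 26.92
ee_pos: [0.4329, 0.3163, 0.2647]
eef_rot: [0.0, 0.531, 0.848, 0.0]
ft_force: [0.7, -0.1, -0.9]
width: 0.381
finger_force: 24.9
```

Emit:
{"op": "step_arm", "data": {
  "moves": [
    [[0, 0, 0.3, 0, 0, 0, 25], [0, 0, 0, 0, 0, 0, 45], [0, 0, 0, 0, 0, 0, 60], [0, 0, 0, 0, 0, 0, 75], [0, 0, 0, 0, 0, 0, 80], [0, 0, 0, 0, 0, 0, 80], [0, 0, 0, 0, 0, 0, 80], [0, 0, 0, 0, 0, 0, 80]]
  ]
}}

```text
t: 27.58
ee_pos: [0.4329, 0.3162, 0.2643]
eef_rot: [-0.0, 0.531, 0.848, 0.0]
ft_force: [-0.2, -0.5, 0.2]
width: 0.835
finger_force: 0.0
```

Emit:
{"op": "step_arm", "data": {
  "moves": [
    [[0, 0, -15, 0, 0, 0, 80], [0, 0, -30, 0, 0, 0, 80], [0, 0, -35, 0, 0, 0, 80], [0, 0, -35, 0, 0, 0, 80], [0, 0, -20, 0, 0, 0, 80], [0, 0, 0, 0, 0, 0, 80], [0, 0, 0, 0, 0, 0, 80], [0, 0, 0, 0, 0, 0, 80]]
  ]
}}

```text
t: 28.25
ee_pos: [0.4324, 0.3161, 0.3985]
eef_rot: [-0.0, 0.531, 0.848, -0.001]
ft_force: [-0.4, -1.1, 0.0]
width: 0.851
finger_force: 0.0
```

```bash
python3 - <<'E'
from h import *
s=ctrl.sense();print(s['t'],s['width'],s['finger_force'])
im,c=snap('scene','s5.png'); i0,_=load('scene0.png')
d=cv2.absdiff(im,i0).max(2)
# cap dot in both: brightest near the expected spot
for n,i in(('start',i0),('now',im)):
    g=cv2.cvtColor(i,cv2.COLOR_RGB2GRAY)[170:235,410:475]; print(n); print(g[8:64:4,8:60:4])
print('expect shift',np.subtract(proj(c,[.433,.316,.108]),proj(c,[.4299,.3123,.108])))
E
```

```text
28.25 0.8511784105644938 0.0
start
[[ 32  34  40 110 134 133 131 135 133 132 130 132 128]
 [ 41  40  40  32  37  78  80 129 129 133 132 134 132]
 [ 40  42  36  36  83  97 128  78  72 133 126 130 126]
 [ 40  36  44  38  75  80  77  66  75 135 133 135 134]
 [ 57  42  45  34  28  37  57  36 110 125 126 137 132]
 [131 119  62  34  37  38  37  33 131 127 135 131 125]
 [132 130 134  37  36  40  33  30 125 133 127 133 125]
 [131 135 110  36  33  35  31  34 100 131 127 136 131]
 [130 124  36  38  37  37  31  53  62  97 128 130 126]
 [ 35  82  73  37  30  31  47  84  52  39  88 127 125]
 [ 39  47  63  81  86  52  86  52  43  40  39  94 128]
 [ 43  49  49  47  49  80  51  54  38  39  41  38  69]
 [ 30  42  45  51  50  46  50  36  35  40  39  39  36]
 [128  34  39  40  47  52  38  38  37  39  37  38  47]]
now
[[ 35  37  36 111 141 136 141 138 136 138 135 139 137]
 [ 35  26  35  36  33 112  63 121 133 140 137 135 134]
 [ 41  39  34  37  57  86 119  59  54 120 130 135 131]
 [ 40  42  36  35  66  84  85  78  56 141 136 135 139]
 [ 43  36  35  31  35  35  46  38  33 133 133 139 137]
 [ 86  81  43  68  31  35  38  36  31 131 138 132 135]
 [ 87  84  84  29  36  35  35  31  83 134 135 135 134]
 [ 80  88  89  37  32  31  30  36 100 135 131 140 133]
 [ 94  78  50  33  40  30  37  32  56  61 128 135 129]
 [ 37  48  84  41  34  37  33  63  52  33  64  81 132]
 [ 40  49  58  81  85  52  89  82  46  37  36  90 131]
 [ 42  48  53  49  50  77  81  54  46  36  41  33  65]
 [ 37  38  47  53  50  41  54  48  38  40  38  40  40]
 [137  38  45  40  38  50  41  39  39  43  44  46  40]]
expect shift [2.10929332 0.32918794]
```

```bash
python3 -c "
from cell import ctrl
print(ctrl.close_job())"
```

```text
the job is handed in; nothing more can be done
None
```

The job is handed in, though no verdict came back: the windowed plate lies flat in the empty tray, the label scan pose was held for 2 s, and the scanner stands upright on its mat (last checked from pixel values, not a viewed picture).

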